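# Flip the loaf mold's lid open past the tipping point

## Task

The wooden loaf mold is about to be filled. With the fingertips only, first slide the standing funnel along the counter until it is wholly past either end of the mold, out of the lid's way; then reach under the lid's overhanging front edge, push the lid up and gently over past upright so that it lies back open on its own. Do not pinch, lift or tip over anything, keep the mold where it stands, and leave the other things alone.

Things in the scene. Friction and masses are not known exactly. Their poses are not given: they have to be found in the camera images.
- mold: Loose wooden loaf mold, 90 (x) x 160 (y) x 80 mm high, about 1.3 kg, green liner inside, steel spring clips round its corners (they stand out up to 6 mm at 37 to 63 mm height). Origin: centre of its underside; +x points from the front (the lid's overhang) to the hinge side, y along its length, z up; one end faces the robot, the front faces the robot's left.
- lid (a joint): Lid angle about the hinge on the mold's rear long edge: 0 shut, grows as the front edge rises and swings to the rear; 1.57 upright, stop at 2.5. Free hinge, lightly damped, no spring or latch: gravity shuts it below about 1.57, carries it to the stop above. The lid is a board 118 mm from hinge to front edge, 166 mm long, 10 mm thick, about 0.18 kg.
- lid_lip (a point): Middle of the lower front edge of the lid, 118 mm from the hinge axis; shut, it is 82 mm above the counter, and the lid overhangs the mold's front wall by 25 mm along its whole length, with open air below. Moves with the lid.
- lid_hinge (a point): Middle of the hinge axis, 82 mm above the counter and 48 mm behind (+x) the mold's centre; the axis runs along the mold's y.
- funnel: Loose orange plastic funnel, about 0.12 kg, standing on its wide mouth behind the mold: 90 mm across and straight-sided for the lowest 10 mm, then a cone narrowing to 24 mm across at 72 mm height, then a spout tapering to 18 mm across at its top, 140 mm high. Origin: centre of its underside, z up.
- bowl: Bystander: glass bowl, 150 mm across, 75 mm high, origin under its centre.
- oil: Bystander: amber bottle, 60 mm across, 150 mm high, origin under its centre.
- jug: Bystander: white ceramic mug, 84 mm across with a handle at its +y, 100 mm high, origin under its centre.
- liner: Bystander: spare green liner, open box 90 x 180 x 55 mm high, origin under its centre, long side along y.
- paddle: Bystander: flat beech stirring paddle lying flat, 265 mm long along its x, 50 mm wide, 10 mm high, origin near its middle.
- clip: Bystander: spare steel spring clip, 50 x 26 x 18 mm, lying flat, origin under its centre.

How it is judged (in metres and radians):
On the way, in this order (a step that is already met when the one before it is completed fails the run):
1. the funnel has been slid past an end of the mold, standing, while the lid is still shut ((y of funnel in the frame of mold above 0.118 m or y of funnel in the frame of mold below -0.118 m) and height (world z) of funnel below 0.012 m and angle between funnel's own z axis and vertical below 0.15 rad and value of joint lid below 0.3 rad), for 0.2 s.
2. the lid has been pushed over past upright and lies back open (value of joint lid above 2.35 rad and (y of funnel in the frame of mold above 0.118 m or y of funnel in the frame of mold below -0.118 m)), for 0.2 s.
At the end, for the whole second after the job is handed in: The lid rests back at its stop (above 2.35 rad) by its own weight; the funnel stands upright on the counter, its centre more than 118 mm along the mold's length from the mold's centre; the mold is within 30 mm of where it started and level (all of step 2 and velocity of joint lid between -0.1 and 0.1 rad/s and height (world z) of funnel below 0.012 m and angle between funnel's own z axis and vertical below 0.15 rad and linear speed of funnel below 0.02 m/s and distance of mold from where it was at the start of the episode below 0.03 m and angle between mold's own z axis and vertical below 0.06 rad); the robot touches nothing.
It fails at once if the lid is opened while the funnel is still in its way (value of joint lid above 0.5 rad and not (y of funnel in the frame of mold above 0.118 m or y of funnel in the frame of mold below -0.118 m)).
It fails at once if the funnel is lifted or tipped over (height (world z) of funnel above 0.02 m or angle between funnel's own z axis and vertical above 0.5 rad).
It fails at once if the mold is lifted, tipped or shoved more than 30 mm (height (world z) of mold above 0.015 m or angle between mold's own z axis and vertical above 0.15 rad or distance of mold from where it was at the start of the episode above 0.03 m).
It fails at once if the funnel (over 20 N) or the mold or its lid (over 30 N) is pinched or pressed hard (contact force between the fingers and funnel above 20 N or contact force between the fingers and mold above 30 N).
It fails at once if a bystander is moved more than 30 mm or lifted (distance of any of bowl, oil, jug, liner, paddle, clip from where it was at the start of the episode above 0.03 m).
It also fails if it takes over 64 s, if anything falls off the work surface, if the arm or the gripper's body presses on something with over 40 N, if the wrist force passes 120 N, or if a joint passes its speed limit or range.

## Robot

A 7-joint arm with a two-finger parallel gripper is mounted at the origin on the work surface. World frame = base frame: x ahead of the robot, y to its left, z up, the work surface at z = 0. Lengths are in m, angles in degrees, forces in N, time in s.
With the tool pointing down it reaches from about 0.425 to 0.875 m from the base axis. Payload 8.4 kg.
Tool frame: the origin (TCP) lies at the very end of the fingers, on their centre line; the grasp point (between the pads) lies 19 mm behind it; z points along the fingers, x is the direction in which the jaws open and shut, and the axes are right-handed (so a half turn about z gives the same grasp; the last joint's range is limited). The gripper opens to 87 mm and grips with 3 to 60 N. Pads are 19 mm wide; open, the fingers measure 117 mm over their backs; the gripper's body (75 mm by 190 mm) begins 51 mm behind the grasp point.
Start: joints at [-82.918, 19.091, 2.286, 83.961, -0.768, 76.965, -3.352], TCP at [0.144, 0.634, 0.223] pointing down, gripper open.
Joint ranges: [-147.57, 147.57], [-21.85, 119.76], [-74.77, 79.35], [14.55, 137.4], [-85.83, 265.84], [4.83, 119.75], [-152.11, 152.11]. Speed limits (degrees/s): [127.2, 127.2, 159.86, 159.86, 180, 180, 180].

## Interface

Orientations are given as [roll, pitch, yaw] about the fixed x, y, z axes, in that order (R = Rz(yaw) Ry(pitch) Rx(roll)).
In Python, from rig import sensors, eyes, env gives the robot as it stands.
- The arm moves only by the shell command python3 -m inch 'ROWS'. ROWS is JSON, a list of rows, each a list of 7 numbers: the shift along the tool's x, y, z in mm, then the turn, a rotation vector about the tool's x, y, z in degrees, then the closure, from 0 (fully open) to 1 (shut). In form: [[x, y, z, ax, ay, az, jaw], ...]. A call has 1 to 20 rows; each row is the pose to reach, as a shift and turn from the pose commanded when the call began, along the tool's axes at that moment; what a row does not reach only later rows make up. A row lasts 1/8 s, in which the tool goes at most 62.5 mm and 10.7 degrees, less where a joint would pass 70% of its speed; a pose out of reach is approached as far as the arm can. A call with a gripper value outside its range is refused whole. The fingers move at their own pace and stop on an object; the grip force is fixed at half the most. Time passes only in rows, so rows that repeat a pose let the fingers close. It gives the time, the measured TCP pose, the force and the opening at its end, in the units of the state.
- sensors.sense(): the state, without advancing time (a new reading comes with each control period).
- eyes.read_camera(name): name is "side" or "top" or "wrist"; returns a dict with "img" (400x640x3 uint8, red, green, blue), "vertical_fov" (degrees; the focal length in pixels is half the picture's height over the tangent of half this angle, whatever the lens; pixels are square), "cx", "cy" (the principal point, pixels), "R" (3x3) and "t" (3): a world point X has camera coordinates R X + t; the wrist camera has in their place "mount" (4x4, takes a point from camera to tool coordinates, whose origin is the TCP and whose axes are the tool frame's). Camera axes: x right, y down, z forward; pixel columns grow to the right and rows downward; lengths in m; the calibration is good to about 2 mm. A picture is of the moment at which its call begins: read the wrist's pose just before it. There is no depth.
- env.job_done(): hands the job in, once; it reports no verdict.
The state is a dict: "time": time; "joint_pos": joint angles; "qvel": joint speeds; "joint_torque": joint torques, N m; "eef_pos": TCP position; "ee_rot": TCP orientation; "ft_force": force on the tool from outside, world axes, zero at the start; "ft_torque": the same for the moment, N m; "grip_width": finger opening in m.
Only numpy, scipy, OpenCV 4.12 (cv2) and the standard library are available. Lean on these libraries where they do the work, as an engineer would, in place of code of your own. Each camera call takes 0.05 s, during which the arm holds its last target. There are 200 camera calls.

## Working session

There is one attempt and no reset: what is moved stays moved. The work goes in short steps, Python scripts to look and compute and a shell command to move; the robot and the scene stay as the last step left them, time stands still between calls to the robot, and variables do not carry over. Pictures are saved under pics/ and viewed, about 8 in all and at most 12, crops included, and the job is handed in when it is done.

```bash
ls; mkdir -p pics; cat > h.py <<'E'
import numpy as np,cv2
from rig import sensors,eyes,env
def shot(n,f):
    c=eyes.read_camera(n); cv2.imwrite('pics/'+f+'.png',c['img'][:,:,::-1]); np.save('pics/'+f+'.npy',c,allow_pickle=True); return c
def foc(c): return c['img'].shape[0]/2/np.tan(np.radians(c['vertical_fov'])/2)
def ray(c,u,v,z):
    f=foc(c); R=np.array(c['R']);t=np.array(c['t'])
    d=R.T@np.array([(u-c['cx'])/f,(v-c['cy'])/f,1]); o=-R.T@t
    return o+d*(z-o[2])/d[2]
def proj(c,X):
    p=np.array(c['R'])@np.array(X)+np.array(c['t']); return foc(c)*p[:2]/p[2]+[c['cx'],c['cy']]
E
python3 - <<'E'
from h import *
for n in ('top','side'):
    c=shot(n,n+'0'); print(n,{k:v for k,v in c.items() if k!='img'}, -np.array(c['R']).T@np.array(c['t']))
print(sensors.sense())
E
```

```text
pics
top {'vertical_fov': 56.58517061283682, 'cx': 319.40257591824206, 'cy': 204.85007259622228, 'R': array([[-0.00467514, -0.99971741, -0.02330744],
       [-0.99586289,  0.00676974, -0.09061605],
       [ 0.09074823,  0.02278737, -0.99561312]]), 't': array([0.01878639, 0.54699686, 1.16107084])} [ 0.43945658 -0.0113797   1.20598193]
side {'vertical_fov': 44.55589226053454, 'cx': 319.47865286643173, 'cy': 198.99785409843008, 'R': array([[ 0.92694846, -0.37517318,  0.00341081],
       [-0.28773496, -0.71668837, -0.63526874],
       [ 0.24078028,  0.58787997, -0.77228363]]), 't': array([-0.48761774,  0.21292278,  1.36632435])} [ 0.18427788 -0.83357653  1.19211628]
{'time': 0.1, 'joint_pos': array([-82.91759858,  19.12815296,   2.28405707,  84.00523468,
        -0.76654425,  76.96571777,  -3.35214682]), 'qvel': array([-0.05216838, -0.05327072,  0.03413959, -0.14267201, -0.0322076 ,
       -0.07841782, -0.00016355]), 'joint_torque': array([ 3.46591172e-03, -6.57813978e+01,  1.33945461e+00, -4.04708004e+01,
       -5.98190445e-02,  4.08317673e-02,  4.91587912e-05]), 'eef_pos': array([0.14356605, 0.63351584, 0.22174957]), 'ee_rot': array([1.79993370e+02, 8.36283100e-02, 7.72333885e+01]), 'ft_force': array([-0.03580808, -0.42904559,  0.55397259]), 'ft_torque': array([ 0.00352581,  0.03626584, -0.00323174]), 'grip_width': 0.08743387204723656}
```

View pics/top0.png

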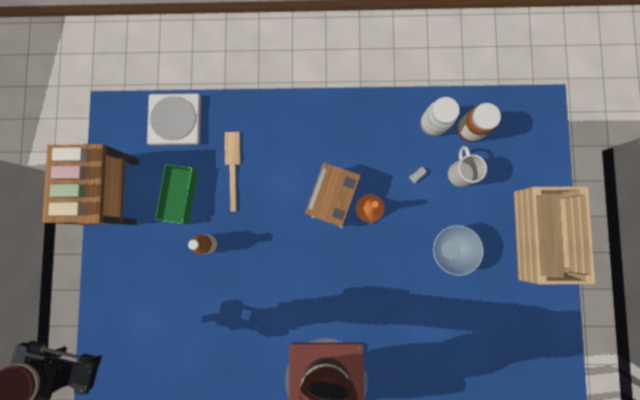

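View pics/side0.png

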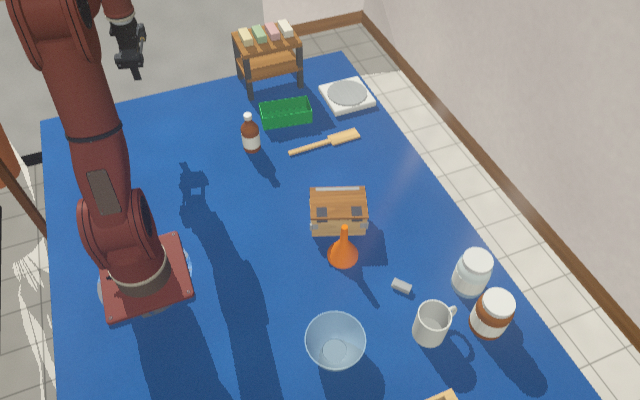

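The top view shows the mold lid near (333,195), the funnel at (370,208), the clip at (418,175), the bowl at (458,250) and the arm at the lower left. The side view agrees. Next I'll measure by colour.

```bash
python3 - <<'E'
from h import *
for n,(x0,y0,x1,y1),s in (('top',(295,150,435,240),5.5),('side',(290,170,430,310),4)):
    c=np.load(f'pics/{n}0.npy',allow_pickle=True).item()
    im=c['img'][y0:y1,x0:x1,::-1]; cv2.imwrite(f'pics/{n}c.png',cv2.resize(im,None,fx=s,fy=s,interpolation=2))
    h=cv2.cvtColor(c['img'],cv2.COLOR_RGB2HSV)
    m=((h[...,0]<13)&(h[...,1]>190)&(h[...,2]>120)).astype(np.uint8); m[:,:295]=0;m[:,:]*=1
    k,l,st,ce=cv2.connectedComponentsWithStats(m)
    for i in range(1,k):
        if st[i,4]>60: print(n,'orange',st[i],ce[i])
    w=((h[...,0]>=8)&(h[...,0]<25)&(h[...,1]>70)&(h[...,1]<200)).astype(np.uint8)
    k,l,st,ce=cv2.connectedComponentsWithStats(w)
    for i in range(1,k):
        if st[i,4]>300: print(n,'wood',st[i],ce[i])
E
```

```text
top wood [   0    0  640   17 5518] [288.30119609   6.13048206]
top wood [225 133  15  78 668] [232.52095808 161.17964072]
top wood [  42  145   83   80 4050] [ 88.38469136 186.57308642]
top wood [ 306  163   54   63 1663] [333.18941672 194.51834035]
top wood [ 515  187   79   97 6996] [553.99914237 235.18424814]
top wood [357 195  26  26 552] [369.53985507 207.78804348]
side wood [ 231   10  207   97 4010] [313.15486284  49.91197007]
side wood [ 445  112   68   80 1026] [478.06432749 152.44736842]
side wood [   0  123   46  113 1306] [ 14.7848392 178.9770291]
side wood [288 128  72  27 441] [330.87528345 140.02494331]
side wood [ 310  187   59   82 2881] [339.00520653 221.59319681]
side wood [ 525  207  115  146 2399] [586.40516882 279.06752814]
side wood [475 294  39  34 416] [490.04567308 316.20432692]
```

View pics/topc.png

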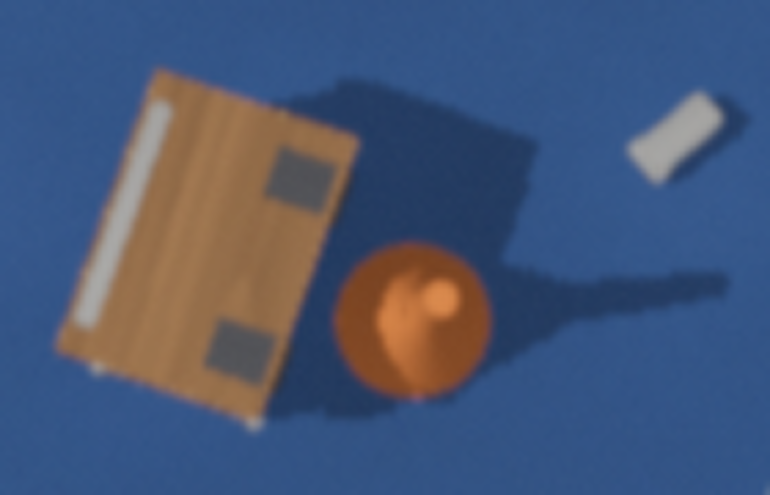

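View pics/sidec.png

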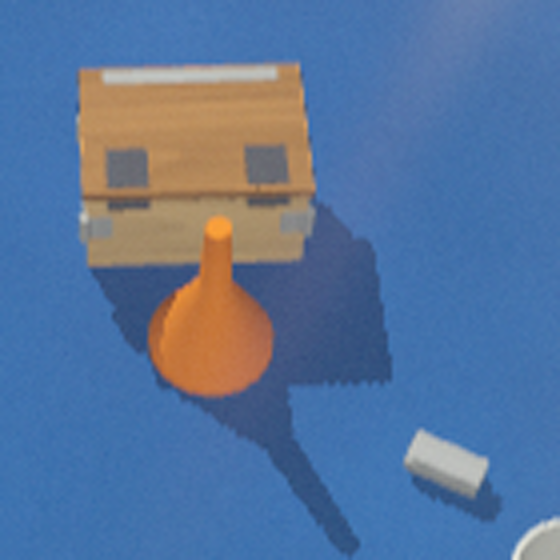

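Top crop: lid corners at (158,70), (358,137), (260,420) and (57,348), funnel rim centre at (413,320), spout top at (441,298), and the funnel close behind the hinge side, nearer the near end. The side crop confirms a shut lid with the funnel upright.

```bash
python3 - <<'E'
from h import *
c=np.load('pics/top0.npy',allow_pickle=True).item()
s=np.load('pics/side0.npy',allow_pickle=True).item()
T=lambda u,v,z: ray(c,(u+.5)/5.5+295-.5,(v+.5)/5.5+150-.5,z)
S=lambda u,v,z: ray(s,(u+.5)/4+290-.5,(v+.5)/4+170-.5,z)
P=[T(*p,.092) for p in((158,70),(358,137),(260,420),(57,348))]
for a in range(4): print(P[a].round(4),np.linalg.norm(P[a]-P[a-3]).round(4))
Q=[S(*p,.092) for p in((80,68),(300,64),(314,190),(82,194))]
print('side lid (front near, front far, rear far, rear near)',np.round(Q,4))
ey=(P[0]+P[1]-P[2]-P[3]); ey/=np.linalg.norm(ey)   # near->far
ex=(P[1]+P[2]-P[0]-P[3]); ex/=np.linalg.norm(ex)
print('long dir',ey,'rear dir',ex,'yaw',np.degrees(np.arctan2(ey[1],ey[0])),np.degrees(np.arctan2(ex[1],ex[0])))
L=sum(P)/4
print('lid centre',L, 'side',sum(Q)/4); M=L+ex*0.011
f=T(413,320,.005); print('funnel',f,'spout',T(441,298,.14),'side rim bottom',S(212,395,0),'sidespout',S(218,231,.14))
print('mold',M,'f along',(f-M)@ey,'across',(f-M)@ex)
print('clip',T(676,138,.009),'bowl',ray(c,458,250,.075),'jug',ray(c,464,170,.1))
E
```

```text
[0.6708 0.0016 0.092 ] 0.1164
[ 0.6324 -0.1082  0.092 ] 0.1649
[ 0.4771 -0.0528  0.092 ] 0.1175
[0.5171 0.0577 0.092 ] 0.1637
side lid (front near, front far, rear far, rear near) [[ 0.5179  0.059   0.092 ]
 [ 0.6718  0.0016  0.092 ]
 [ 0.6302 -0.1091  0.092 ]
 [ 0.4765 -0.0512  0.092 ]]
long dir [ 0.9405912  -0.33954116  0.        ] rear dir [-0.33522374 -0.94213855  0.        ] yaw -19.848921827544622 -109.58614423713132
lid centre [ 0.57436328 -0.02543492  0.092     ] side [ 0.57409874 -0.02492293  0.092     ]
funnel [ 0.53832736 -0.14649089  0.005     ] spout [ 0.53864464 -0.14607861  0.14      ] side rim bottom [ 0.52134192 -0.18631582  0.        ] sidespout [ 0.53650881 -0.1478741   0.14      ]
mold [ 0.57067582 -0.03579845  0.092     ] f along 0.007157957081673926 across 0.1151315865669342
clip [ 0.64453592 -0.30232393  0.009     ] bowl [ 0.40380124 -0.40047586  0.075     ] jug [ 0.64188915 -0.41872475  0.1       ]
```

```bash
cat >> h.py <<'E'
from scipy.spatial.transform import Rotation as Ro
ey=np.array([.941,-.338,0]);ey/=np.linalg.norm(ey);ex=np.array([ey[1],-ey[0],0])
M=np.array([.5705,-.0355,0]);F=np.array([.538,-.1465,0])
up=np.array([0,0,1.])
def m2w(x,y,z): return M+x*ex+y*ey+z*up
def go(p,Rt=None):
    s=sensors.sense(); R=Ro.from_euler('xyz',s['ee_rot'],degrees=True)
    d=R.inv().apply(np.array(p)-s['eef_pos'])*1000
    print('shift',d.round(1),'turn',(R.inv()*Rt).as_rotvec(degrees=True).round(1) if Rt is not None else '')
def frame(z,x):   # tool z, approx tool x
    z=z/np.linalg.norm(z); y=np.cross(z,x); y/=np.linalg.norm(y); return Ro.from_matrix(np.c_[np.cross(y,z),y,z])
def st():
    s=sensors.sense();R=Ro.from_euler('xyz',s['ee_rot'],degrees=True).as_matrix();d=s['eef_pos']-M
    print('t',round(s['time'],2),'pos',s['eef_pos'].round(4),'mold',np.round([d@ex,d@ey,d[2]],4),'zt',R[:,2].round(2),'q',s['joint_pos'].round(0),'F',s['ft_force'].round(1),'w',round(s['grip_width'],4))
a=np.radians(25)
Rpush=frame(np.sin(a)*ey-np.cos(a)*up,-ex)
E
python3 -c "
from h import *
go(F-.06*ey+.22*up,Rpush)"
```

```text
shift [-666.3  497.5    2.8] turn [-25.   -1.4   6.9]
```

```bash
python3 -m inch '[[-55,42,-20,0,0,0,0.77],[-110,83,-30,0,0,0,0.77],[-165,125,-30,0,0,0,0.77],[-220,165,-30,0,0,0,0.77],[-275,207,-30,0,0,0,0.77],[-330,248,-30,0,0,0,0.77],[-390,290,-30,0,0,0,0.77],[-450,335,-30,0,0,0,0.77],[-505,380,-30,-5,0,1,0.77],[-560,420,-30,-10,0,3,0.77],[-610,460,-30,-15,-1,5,0.77],[-640,480,-20,-20,-1,7,0.77],[-666,497,0,-25,-1.4,7,0.77],[-666,497,0,-25,-1.4,7,0.77],[-666,497,0,-25,-1.4,7,0.77]]'; python3 -c "
from h import *
st(); go(F-.06*ey+.22*up,Rpush); go(F-.06*ey+.057*up,Rpush)"
```

```text
time: 1.98
eef_pos: [0.48, -0.1287, 0.2213]
ee_rot: [155.0, -0.1, 69.9]
ft_force: [0.4, 0.1, 0.7]
grip_width: 0.0199
t 1.98 pos [ 0.48   -0.1287  0.2213] mold [ 0.1183 -0.0536  0.2213] zt [ 0.4  -0.14 -0.91] q [-11. -19.  13. 125.  15.  50.  65.] F [0.4 0.1 0.7] w 0.0199
shift [ 2.8 -0.   1.4] turn [-0.   0.  -0.3]
shift [  2.6 -68.9 149.1] turn [-0.   0.  -0.3]
```

```bash
python3 -m inch '[[1,-18,40,0,0,0,0.77],[2,-36,80,0,0,0,0.77],[2.6,-50,110,0,0,0,0.77],[2.6,-62,135,0,0,0,0.77],[2.6,-69,149,0,0,0,0.77],[2.6,-69,149,0,0,0,0.77],[2.6,-69,149,0,0,0,0.77]]'; python3 -c "
from h import *
st(); go(F-.06*ey+.057*up,Rpush); go(F-.023*ey+.057*up);shot('wrist','w1');shot('side','s1')"
python3 -c "
import cv2,numpy as np
a=cv2.imread('pics/w1.png');b=cv2.imread('pics/s1.png')[130:330,230:480]
cv2.imwrite('pics/ws1.png',np.hstack([cv2.resize(a,(400,250)),cv2.resize(b,(312,250))]))"
```

```text
time: 2.85
eef_pos: [0.483, -0.1229, 0.059]
ee_rot: [154.9, -0.2, 70.1]
ft_force: [-0.1, 0.0, 0.8]
grip_width: 0.0203
t 2.85 pos [ 0.483  -0.1229  0.059 ] mold [ 0.1118 -0.0528  0.059 ] zt [ 0.4  -0.14 -0.91] q [ -9.  -5.  13. 137.  18.  25.  59.] F [-0.1  0.   0.8] w 0.0203
shift [-3.6 -1.1  1.7] turn [ 0.1 -0.1 -0.2]
shift [-3.6 32.4 17.4] turn
```

View pics/ws1.png

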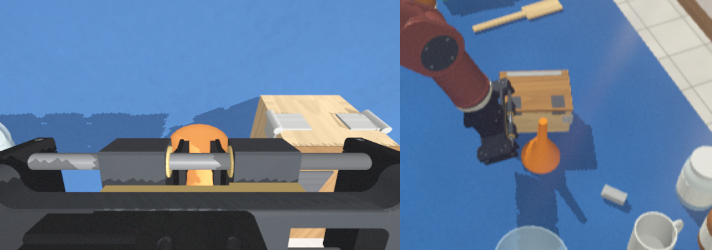

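Wrist and side views: the fingers sit straight behind the spout, and the body is just behind the mold's rear edge with clearance. Now a small advance to check the lateral alignment.

```bash
python3 -m inch '[[0,9,4.2,0,0,0,0.77],[0,14,6.5,0,0,0,0.77],[0,18.1,8.5,0,0,0,0.77],[0,18.1,8.5,0,0,0,0.77]]'; python3 -c "
from h import *
st(); go(F-.023*ey+.057*up)"
```

```text
time: 3.45
eef_pos: [0.5018, -0.1297, 0.0583]
ee_rot: [155.0, -0.1, 70.1]
ft_force: [-0.1, 0.4, -0.3]
grip_width: 0.0203
t 3.45 pos [ 0.5018 -0.1297  0.0583] mold [ 0.1119 -0.0329  0.0583] zt [ 0.4  -0.14 -0.91] q [ -9.  -2.  15. 134.  16.  24.  62.] F [-0.1  0.4 -0.3] w 0.0203
shift [-3.5 14.7  8.3] turn
```

```bash
python3 -m inch '[[-1.8,4.5,2.1,0,0,0,0.77],[-3.5,8,3.7,0,0,0,0.77],[-3.5,11,5.1,0,0,0,0.77],[-3.5,13.6,6.3,0,0,0,0.77],[-3.5,16.3,7.6,0,0,0,0.77],[-3.5,19,8.9,0,0,0,0.77],[-3.5,22.6,10.5,0,0,0,0.77],[-3.5,26.2,12.2,0,0,0,0.77],[-3.5,30,14,0,0,0,0.77],[-3.5,33.5,15.6,0,0,0,0.77],[-3.5,37,17.3,0,0,0,0.77],[-3.5,40.8,19,0,0,0,0.77],[-3.5,44.4,20.7,0,0,0,0.77],[-3.5,44.4,20.7,0,0,0,0.77]]'; python3 -c "
from h import *
st();c=shot('top','t2');h=cv2.cvtColor(c['img'],cv2.COLOR_RGB2HSV)
cv2.imwrite('pics/t2c.png',cv2.resize(c['img'][140:250,290:430,::-1],None,fx=4,fy=4,interpolation=2))
c=shot('side','s2');cv2.imwrite('pics/s2c.png',cv2.resize(c['img'][150:300,280:430,::-1],None,fx=3,fy=3,interpolation=2))
a=cv2.imread('pics/t2c.png');b=cv2.imread('pics/s2c.png')
o=np.zeros((450,560+240,3),np.uint8);o[:440,:560]=a;o[:240,560:]=cv2.resize(b,(240,240));cv2.imwrite('pics/ts2.png',o)"
```

```text
time: 5.2
eef_pos: [0.5467, -0.1496, 0.0584]
ee_rot: [155.0, -0.1, 70.1]
ft_force: [0.5, 0.2, 0.1]
grip_width: 0.0201
t 5.2 pos [ 0.5467 -0.1496  0.0584] mold [0.1155 0.0162 0.0584] zt [ 0.4  -0.14 -0.91] q [ -8.   4.  16. 129.  10.  24.  70.] F [0.5 0.2 0.1] w 0.0201
```

View pics/ts2.png

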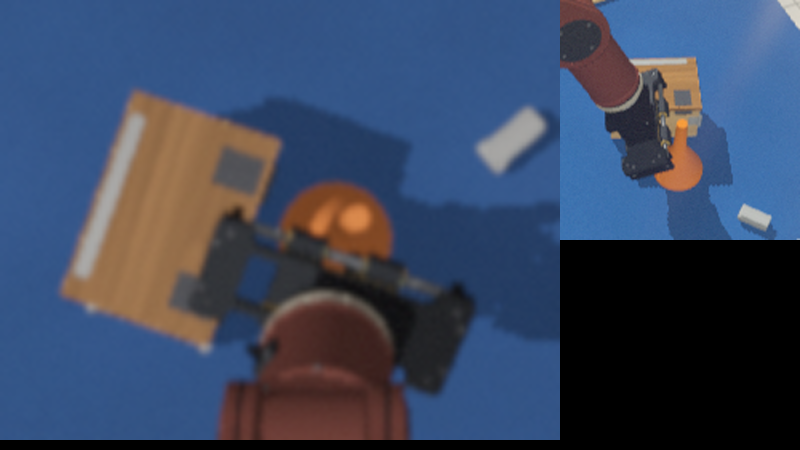

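The funnel has moved along, upright, with the spout top at about (356,218) in the crop. The mold is unmoved and the force is negligible, so I'll continue.

```bash
python3 -m inch '[[0,4,1.9,0,0,0,0.77],[0,9,4.2,0,0,0,0.77],[0,14,6.5,0,0,0,0.77],[0,19,8.9,0,0,0,0.77],[0,24,11.2,0,0,0,0.77],[0,29,13.5,0,0,0,0.77],[0,34,15.9,0,0,0,0.77],[0,39,18.2,0,0,0,0.77],[0,44,20.5,0,0,0,0.77],[0,49,22.9,0,0,0,0.77],[0,54,25.2,0,0,0,0.77],[0,59,27.5,0,0,0,0.77],[0,64,29.9,0,0,0,0.77],[0,69,32.2,0,0,0,0.77],[0,74,34.5,0,0,0,0.77],[0,79,36.9,0,0,0,0.77],[0,84,39.2,0,0,0,0.77],[0,89,41.5,0,0,0,0.77],[0,94,43.9,0,0,0,0.77],[0,97,45.2,0,0,0,0.77]]'; cat >> h.py <<'E'
def funnel(c):
    h=cv2.cvtColor(c['img'],cv2.COLOR_RGB2HSV)
    m=((h[...,0]<14)&(h[...,1]>170)&(h[...,2]>100)).astype(np.uint8);m[:,:340]=0;m[:,435:]=0;m[:140]=0;m[260:]=0
    k,l,s,ce=cv2.connectedComponentsWithStats(m);i=1+s[1:,4].argmax();print('funnel px',s[i])
    x,y,w,hh=s[i,:4];p=ray(c,x+w/2-.5,y+hh/2-.5,.005);d=p-M;print('funnel',p.round(3),'mold x,y',round(d@ex,4),round(d@ey,4))
E
python3 -c "
from h import *
st();c=shot('top','t3');funnel(np.load('pics/top0.npy',allow_pickle=True).item());funnel(c)
cv2.imwrite('pics/t3c.png',cv2.resize(c['img'][120:250,280:430,::-1],None,fx=3.5,fy=3.5,interpolation=2))"
```

```text
time: 7.8
eef_pos: [0.6473, -0.186, 0.0584]
ee_rot: [155.0, -0.1, 70.1]
ft_force: [-1.5, 0.4, 0.3]
grip_width: 0.0198
t 7.8 pos [ 0.6473 -0.186   0.0584] mold [0.1157 0.1232 0.0584] zt [ 0.4  -0.14 -0.91] q [ -3.  15.  14. 115.   0.  25.  80.] F [-1.5  0.4  0.3] w 0.0198
funnel px [357 196  26  25 468]
funnel [ 0.538 -0.146  0.005] mold x,y 0.115 0.0063
funnel px [375 157  22  11 132]
funnel [ 0.688 -0.201  0.005] mold x,y 0.1156 0.1664
```

View pics/t3c.png

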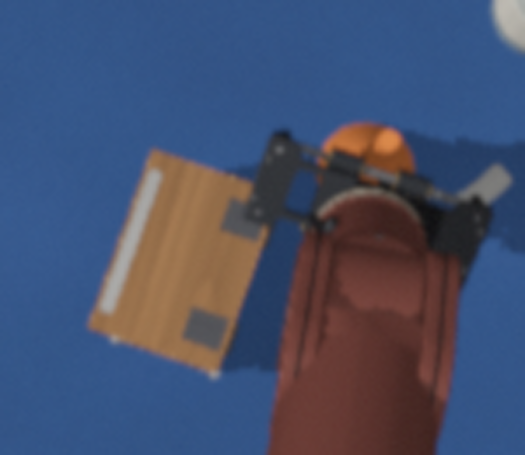

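The funnel is upright past the far end (mold y ≈ 0.145) and the mold hasn't moved. Now I'll back off and locate the left-side bystanders for the approach.

```bash
python3 -m inch '[[0,-18,-8.5,0,0,0,0.77],[0,-36,-17,0,0,0,0.77],[0,-40,-50,0,0,0,0.85],[0,-40,-100,0,0,0,0.9],[0,-40,-160,0,0,0,1],[0,-40,-220,0,0,0,1],[0,-40,-240,0,0,0,1]]'; python3 -c "
from h import *
st();c=np.load('pics/top0.npy',allow_pickle=True).item()
print('oil',ray(c,207,245,.05),ray(c,194,244,.15));print('paddle',ray(c,232,133,.01),ray(c,234,211,.01))
print('liner',[ray(c,*p,.055).round(3) for p in((165,165),(193,167),(187,222),(157,217))])
b=np.radians(-97);t=np.radians(20)
d=np.array([np.cos(b)*np.cos(t),np.sin(b)*np.cos(t),-np.sin(t)])
R=frame(d,np.array([-np.sin(b),np.cos(b),0]))
print(R.as_matrix().round(2))
go(m2w(-.16,.02,.25),R)
s=sensors.sense();print(Ro.from_euler('xyz',s['ee_rot'],degrees=True).as_matrix().round(2))
"
```

```text
time: 8.72
eef_pos: [0.5176, -0.1394, 0.2635]
ee_rot: [154.6, -0.3, 70.2]
ft_force: [0.4, -0.1, -0.4]
grip_width: 0.0006
t 8.72 pos [ 0.5176 -0.1394  0.2635] mold [ 0.1156 -0.0146  0.2635] zt [ 0.4  -0.14 -0.9 ] q [ -9. -15.  13. 118.  12.  52.  69.] F [ 0.4 -0.1 -0.4] w 0.0006
oil [0.42156787 0.36603654 0.05      ] [0.42610918 0.370771   0.15      ]
paddle [0.78920348 0.30420912 0.01      ] [0.53031023 0.29334031 0.01      ]
liner [array([0.675, 0.504, 0.055]), array([0.667, 0.415, 0.055]), array([0.493, 0.429, 0.055]), array([0.51 , 0.524, 0.055])]
[[ 0.99 -0.04 -0.11]
 [-0.12 -0.34 -0.93]
 [ 0.    0.94 -0.34]]
shift [275.6  24.6  28.1] turn [-37.7 -58.5  52.9]
[[ 0.34  0.85  0.4 ]
 [ 0.94 -0.31 -0.14]
 [ 0.01  0.43 -0.9 ]]
```

```bash
python3 -m inch '[[30,3,-5,0,0,0,1],[70,7,-10,-2,-3,3,1],[110,10,-10,-5,-8,7,1],[150,14,-5,-9,-13,12,1],[190,17,0,-13,-19,17,1],[225,20,10,-17,-25,23,1],[255,22,20,-21,-32,29,1],[275,25,28,-25,-38,35,1],[275,25,28,-29,-45,41,1],[275,25,28,-33,-52,47,1],[275,25,28,-37.7,-58.5,53,1],[275,25,28,-37.7,-58.5,53,1],[275,25,28,-37.7,-58.5,53,1],[275,25,28,-37.7,-58.5,53,1]]'; cat >> h.py <<'E'
b=np.radians(-97);t=np.radians(20)
dd=np.array([np.cos(b)*np.cos(t),np.sin(b)*np.cos(t),-np.sin(t)])
Rl=frame(dd,np.array([-np.sin(b),np.cos(b),0]))
E
python3 -c "
from h import *
st();go(m2w(-.16,.02,.25),Rl);go(m2w(-.12,.02,.058),Rl)
shot('side','s4')"
```

```text
time: 10.48
eef_pos: [0.6429, 0.1075, 0.2467]
ee_rot: [110.1, 0.3, -7.0]
ft_force: [0.0, -0.7, 0.2]
grip_width: 0.0004
t 10.47 pos [0.6429 0.1075 0.2467] mold [-0.1591  0.0198  0.2467] zt [-0.12 -0.93 -0.34] q [-33.  48.  -6.  65.  53. 119. -43.] F [ 0.  -0.7  0.2] w 0.0004
shift [ 0.4  2.8 -2. ] turn [-0.1  0.1  0.3]
shift [  -7.6 -164.   100.8] turn [-0.1  0.1  0.3]
```

View pics/s4.png

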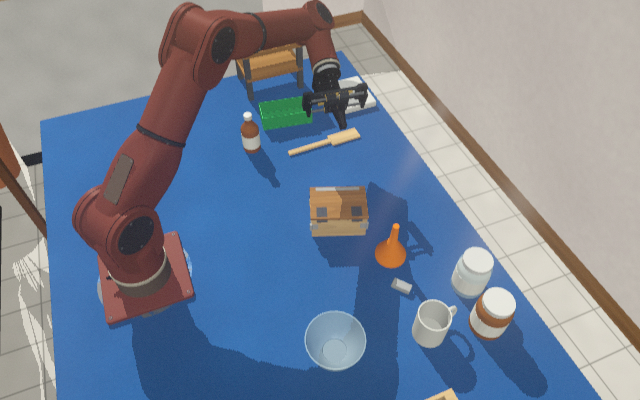

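Side view: the tool is staged left of the mold, fingers toward the lid. The funnel stands at (391,245) near the clip, and the mold is undisturbed. Now descending.

```bash
python3 -m inch '[[-1,-30,19,0,0,0,1],[-2,-60,37,0,0,0,1],[-4,-90,55,0,0,0,1],[-6,-120,74,0,0,0,1],[-7,-145,89,0,0,0,1],[-7.6,-160,98,0,0,0,1],[-7.6,-164,101,0,0,0,1],[-7.6,-164,101,0,0,0,1],[-7.6,-164,101,0,0,0,1]]'
python3 -c "
from h import *
st();go(m2w(-.12,.02,.058),Rl);go(m2w(-.054,.02,.058),Rl)
shot('side','s5');c=shot('wrist','w5');cv2.imwrite('pics/w5s.png',cv2.resize(c['img'][:,:,::-1],None,fx=.75,fy=.75))"
```

```text
time: 11.65
eef_pos: [0.6302, 0.0705, 0.0573]
ee_rot: [110.1, 0.3, -7.0]
ft_force: [-0.3, -0.1, -0.1]
grip_width: 0.0003
t 11.65 pos [0.6302 0.0705 0.0573] mold [-0.1199  0.0203  0.0573] zt [-0.12 -0.93 -0.34] q [-31.  58.  -7.  73.  50. 108. -56.] F [-0.3 -0.1 -0.1] w 0.0003
shift [-0.3  0.6 -0.4] turn [-0.1  0.1  0.2]
shift [-14.8  22.6  60.1] turn [-0.1  0.1  0.2]
```

View pics/w5s.png

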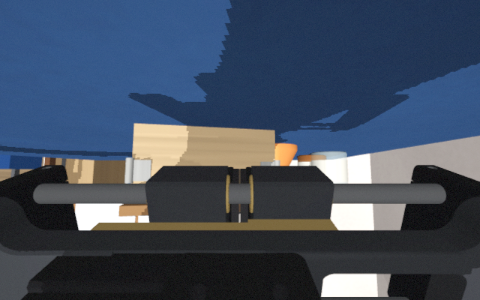

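The wrist view is inverted. It shows the mold's front wall straight ahead at (205,150) with open air before it. Entering under the overhang.

```bash
python3 -m inch '[[-3,5,12,0,0,0,1],[-6,9,24,0,0,0,1],[-9,14,36,0,0,0,1],[-12,18,48,0,0,0,1],[-14,21.5,56,0,0,0,1],[-14.8,22.6,60,0,0,0,1],[-14.8,22.6,60,0,0,0,1]]'
python3 -c "
from h import *
st()
s=sensors.sense(); R=Ro.from_euler('xyz',s['ee_rot'],degrees=True)
for th in list(range(0,60,5))+list(range(60,113,4)):
    a=np.radians(th);p=m2w(.0448-.098*np.cos(a),.02,.0731+.098*np.sin(a))
    print(th,(R.inv().apply(p-s['eef_pos'])*1000).round(1))"
```

```text
time: 12.62
eef_pos: [0.6071, 0.008, 0.0571]
ee_rot: [110.0, 0.3, -7.1]
ft_force: [-0.3, 0.3, -1.2]
grip_width: 0.0002
t 12.62 pos [0.6071 0.008  0.0571] mold [-0.0534  0.0197  0.0571] zt [-0.12 -0.93 -0.34] q [-28.  53.  -6.  82.  51. 103. -58.] F [-0.3  0.3 -1.2] w 0.0002
0 [ 0.1 15.1 -5.3]
5 [ 0.  23.2 -7.8]
10 [-0.3 31.6 -9.7]
15 [ -0.7  40.  -10.9]
20 [ -1.4  48.5 -11.3]
25 [ -2.1  57.1 -11. ]
30 [ -3.   65.5 -10. ]
35 [-4.1 73.8 -8.2]
40 [-5.3 81.9 -5.8]
45 [-6.6 89.7 -2.6]
50 [-8.  97.3  1.2]
55 [ -9.5 104.4   5.6]
60 [-11.1 111.1  10.7]
64 [-12.5 116.2  15.1]
68 [-13.9 120.8  19.9]
72 [-15.3 125.2  25. ]
76 [-16.8 129.1  30.4]
80 [-18.3 132.7  36. ]
84 [-19.7 135.8  41.9]
88 [-21.3 138.6  48. ]
92 [-22.8 140.8  54.3]
96 [-24.3 142.6  60.7]
100 [-25.7 144.   67.2]
104 [-27.2 144.9  73.8]
108 [-28.6 145.3  80.5]
112 [-30.  145.2  87.2]
```

```bash
python3 -m inch '[[0,5,-2,0,0,0,1],[0,10,-4,0,0,0,1],[0,15,-5.3,0,0,0,1],[0,19,-6.5,0,0,0,1],[0,23,-7.8,0,0,0,1],[0,27.5,-9,0,0,0,1],[0,31.6,-9.7,0,0,0,1],[-1,40,-11,0,0,0,1],[-1.4,48.5,-11.3,0,0,0,1],[-2.1,57,-11,0,0,0,1],[-3,65.5,-10,0,0,0,1],[-4,74,-8.2,0,0,0,1],[-4,74,-8.2,0,0,0,1]]'
python3 -c "
from h import *
st()
c=shot('side','s6');cv2.imwrite('pics/s6c.png',cv2.resize(c['img'][80:300,240:440,::-1],None,fx=2.5,fy=2.5,interpolation=2))"
```

```text
time: 14.25
eef_pos: [0.6015, -0.0093, 0.1303]
ee_rot: [110.0, 0.3, -7.1]
ft_force: [0.3, 0.8, -1.3]
grip_width: 0.0005
t 14.25 pos [ 0.6015 -0.0093  0.1303] mold [-0.0351  0.0203  0.1303] zt [-0.12 -0.93 -0.34] q [-27.  46.  -6.  85.  52. 105. -54.] F [ 0.3  0.8 -1.3] w 0.0005
```

View pics/s6c.png

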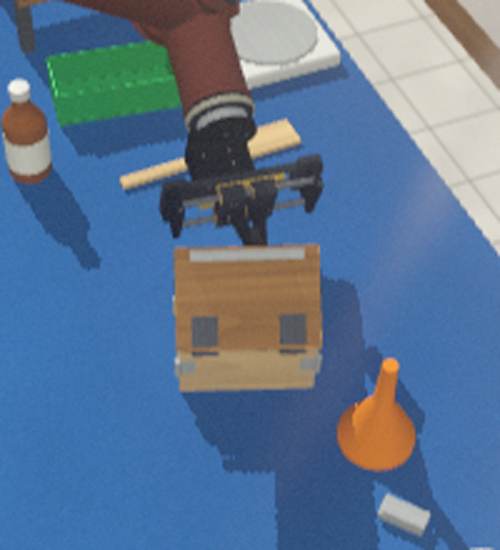

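The lid is raised to about 35° with the tip under it. The mold is unmoved and the funnel stands clear. I'll continue the arc past upright, slower near the top.

```bash
python3 -m inch '[[-1.3,8,2.4,0,0,0,1],[-2.6,15.7,5.6,0,0,0,1],[-4,23.3,9.4,0,0,0,1],[-5.5,30.4,13.8,0,0,0,1],[-7,37,19,0,0,0,1],[-8.5,42,23.3,0,0,0,1],[-10,47,28,0,0,0,1],[-11.3,51,33,0,0,0,1],[-13,55,38.6,0,0,0,1],[-14.3,58.7,44,0,0,0,1],[-15,60.4,47,0,0,0,1],[-15.7,62,50,0,0,0,1],[-16.5,63.3,53,0,0,0,1],[-17.3,64.6,56,0,0,0,1],[-18,66,59.3,0,0,0,1],[-19,67,62.5,0,0,0,1],[-19.6,68,66,0,0,0,1],[-20.3,68.6,69,0,0,0,1],[-21,69.3,72,0,0,0,1],[-21.7,70,75.4,0,0,0,1]]'
python3 -c "
from h import *
st()
c=shot('side','s7');cv2.imwrite('pics/s7c.png',cv2.resize(c['img'][80:300,240:440,::-1],None,fx=2.5,fy=2.5,interpolation=2))"
```

```text
time: 16.8
eef_pos: [0.5684, -0.1005, 0.1695]
ee_rot: [110.0, 0.3, -7.0]
ft_force: [-1.3, 0.6, -0.8]
grip_width: 0.0004
t 16.8 pos [ 0.5684 -0.1005  0.1695] mold [0.0619 0.02   0.1695] zt [-0.12 -0.93 -0.34] q [-22.  37.  -5.  96.  55. 100. -52.] F [-1.3  0.6 -0.8] w 0.0004
```

View pics/s7c.png

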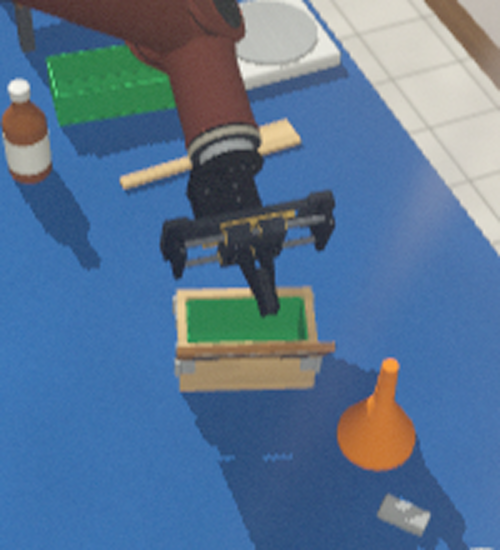

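The lid is past upright, the mold is open and its green liner is visible. Retreating back and up.

```bash
python3 -m inch '[[0,0,0,0,0,0,1],[0,0,-10,0,0,0,1],[0,5,-30,0,0,0,1],[0,10,-60,0,0,0,1],[0,20,-100,0,0,0,1],[0,30,-140,0,0,0,1],[0,35,-170,0,0,0,1],[0,40,-190,0,0,0,1],[0,40,-190,0,0,0,1],[0,40,-190,0,0,0,1],[0,40,-190,0,0,0,1],[0,40,-190,0,0,0,1],[0,40,-190,0,0,0,1],[0,40,-190,0,0,0,1],[0,40,-190,0,0,0,1],[0,40,-190,0,0,0,1]]'
python3 -c "
from h import *
st()
t=shot('top','t8');funnel(t)
c=shot('side','s8');a=cv2.resize(c['img'][130:300,260:440,::-1],None,fx=2.2,fy=2.2,interpolation=2)
b=cv2.resize(t['img'][120:250,280:430,::-1],None,fx=2.5,fy=2.5,interpolation=2)
o=np.zeros((374,396+375,3),np.uint8);o[:,:396]=a;o[:325,396:]=b;cv2.imwrite('pics/f8.png',o)"
```

```text
time: 18.85
eef_pos: [0.5893, 0.0633, 0.2721]
ee_rot: [110.0, 0.3, -7.0]
ft_force: [0.5, -0.2, -0.1]
grip_width: 0.0003
t 18.85 pos [0.5893 0.0633 0.2721] mold [-0.0993 -0.0157  0.2721] zt [-0.12 -0.93 -0.34] q [-32.  39.  -6.  78.  51. 117. -46.] F [ 0.5 -0.2 -0.1] w 0.0003
funnel px [372 157  25  24 455]
funnel [ 0.667 -0.195  0.005] mold x,y 0.1179 0.1444
```

View pics/f8.png

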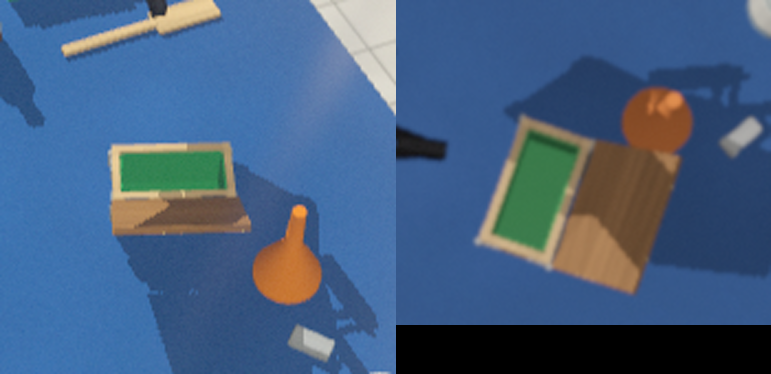

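The lid lies back open and the funnel stands past the far end (mold y 0.144). One numeric check on the mold, then I hand in.

```bash
python3 -c "
from h import *
c=np.load('pics/t8.npy',allow_pickle=True).item()
for p,e in(((126,117),m2w(-.045,.08,.08)),((84,242),m2w(-.045,-.08,.08))): print(ray(c,p[0]/2.5+280,p[1]/2.5+120,.08).round(3),e.round(3))
env.job_done()"
```

```text
[ 0.659 -0.02   0.08 ] [ 0.661 -0.02   0.08 ]
[0.506 0.032 0.08 ] [0.51  0.034 0.08 ]
the job is handed in; nothing more can be done
```

I handed the job in with the funnel out of the way and the lid lying back open. It took about 19 s of the 64 s. No verdict was reported.

- **Funnel:** I pushed it along the counter with two fingertips, without pinching, past the far end of the mold. The last top view puts its centre about 144 mm along from the mold's centre, standing upright and clear of the lid.
- **Lid:** I reached under the front edge with closed fingers, lifted it and pushed it just past upright. It fell back on its own. Its angle I judged from the pictures only, and they fit the stop at 2.5 rad.
- **Mold:** The two front corners came out within about 5 mm of where they started, which is within measuring error.
- **Bystanders and forces:** In the views I checked, the bystanders had not visibly moved, though I did not measure each one. The wrist force readings between moves stayed below about 2 N, and the arm was clear of everything at the end.

None of my checks failed or disagreed with each other. One top view taken mid-push gave a funnel reading of 166 mm, because the arm hid part of it. The clear view afterwards gave 144 mm.

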